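Check a leg spindle's thread with a pitch gauge

TASK

Check the thread of the spindle clamped in the vise: take the pitch gauge whose leaf matches it, bring the leaf in level from the robot's side with the gauge's case clear beyond the spindle's free end, feel along the thread until the teeth drop into the grooves, and press it lightly until every tooth is fully home and the leaf lies flat along the spindle, holding it there for about a second. Then lay the gauge flat in the repair tray (do not drop it) and let go; leave the other gauge and everything else where they are.

Things in the scene. Friction and masses are not known exactly. Their poses are not given: they have to be found in the camera images.
- gauge_8_case (a point): centre (half-way up) of the case of the matching pitch gauge, a loose folding steel gauge of about 90 g lying flat on the table, at either of two places. Case 56 mm long (x), 24 mm wide (y), 14 mm high, flat parallel sides, rounded ends: grasp it across the width. One leaf is opened out, rigid, along +x; its teeth point to +y
- tooth_near (a point): tip of the tooth nearest the case, mid-thickness: at (44, 10, 0) mm from the case's centre; same axes. Fully home in the thread, tooth tips are 11.4 mm from the spindle's axis; resting on its crests, 15 mm
- tooth_far (a point): tip of the tooth farthest from the case, mid-thickness: at (76, 10, 0) mm from the case's centre; same axes
- leaf_mid (a point): tip of the leaf's middle tooth, at (60, 10, 0) mm from the case's centre, same axes. The leaf is a bar 4 mm thick at mid-height of the case, from the case's end (x = 28 mm) to x = 80.5 mm, y = -5.5 to 6.4 mm, with 5 trapezoid teeth of 8 mm pitch on its +y edge at x = 44, 52, 60, 68, 76 mm; teeth 3.6 mm high, 4.1 mm wide at the base, 2.6 mm at the tip
- gauge_8: the same gauge as a whole; origin under the case's centre, on its underside; x along the leaf, y towards its teeth, z up
- gauge_5: the other pitch gauge, loose: same case and leaf length but 7 finer teeth of 5 mm pitch; does not fit; leave it alone. Origin under its case's centre, axes as for the first
- thread_end (a point): point on the spindle's axis at its free end face, 100 mm above the table. y along the axis out of the free end (the spindle runs to -y), z up, x away from the robot. Steel, level, rigid; right-hand trapezoidal thread, 8 mm pitch, 30 mm over the crests, 22 mm at the root; grooves 5.1 mm wide at the top, 3.3 mm at the bottom. Free thread from about 4 to 78 mm from the end
- vise: bench vise fixed to the table; origin on the table under its jaws, x away from the robot, y along the spindle. Base 112 mm across, jaws 70 mm wide (y), 107 mm high; its screw reaches 115 mm towards the robot. Spindle: free end 115 mm out on +y, hexagon end 64 mm on -y; how far it is turned, and so where along it the grooves lie, is not given and differs each time: feel or look
- tray: fixed shallow grey repair tray, open on top, 150 mm (x) by 180 mm (y) by 22 mm high, walls and floor 3 mm, only a flat paper ticket in it; origin at the centre of its underside
- wing_nut: loose brass wing nut, 96 mm across its wings, 24 mm high, lying flat beyond the vise; bystander; origin at the centre of its underside
- swivel_foot: loose round steel foot plate, 72 mm across, 26 mm high; bystander; origin at the centre of its underside
- calculator: loose pocket calculator, 125 x 75 x 14 mm; bystander; origin at the centre of its underside
- pliers: loose pliers with red grips, 165 mm long, 16 mm high; bystander; origin near its pivot at table height
- swivel_box: loose small open white card box of fishing swivels, 72 x 95 x 32 mm; bystander; origin at the centre of its underside
- line_spool: loose spool of line lying flat, 68 mm across, 28 mm high; bystander; origin at the centre of its underside
- paper_cups: loose stack of paper cups, 70 mm across, 106 mm high; bystander; origin at the centre of its underside
Not all that is in view belongs to the job. What is shaped like the gauge_8 but blue or brown is not meant.

How it is judged:
By the outcome, as a careful person would: the job done as asked, in the order asked, and still so for the second after the job is handed in, with the robot touching nothing.
It also fails if it takes over 64 s, if anything falls off the work surface, if the arm or the gripper's body presses on something with over 40 N, if the wrist force passes 120 N, or if a joint passes its speed limit or range.

ROBOT

A 6-joint arm with a two-finger parallel gripper is mounted at the origin on the work surface. World frame = base frame: x ahead of the robot, y to its left, z up, the work surface at z = 0. Lengths are in m, angles in rad, forces in N, time in s.
With the tool pointing down it reaches from about 0.35 to 0.775 m from the base axis. Payload 5.5 kg.
Tool frame: the origin (TCP) lies midway between the tips of the shut fingers; the grasp point (between the pads) lies 19 mm behind it; z points along the fingers, y is the line along which they close (so a half turn about z gives the same grasp; the last joint's range is limited). The gripper opens to 85 mm and grips with 20 to 120 N. Pads are 22 mm wide; open, the fingers measure 114 mm over their backs; the gripper's body (76 mm by 85 mm) begins 54 mm behind the grasp point. The pads swing forward as they close: fully open they stand 13 mm farther back than shut.
Start: joints at [1.191, 0.313, 0.046, 1.304, 0, 1.431], TCP at [0.137, 0.559, 0.231] pointing down, gripper open.
Joint ranges: [-2.76, 2.76], [-0.86, 1.69], [-1.03, 1.26], [-2.2, 2.34], [-1.47, 1.5], [-3.14, 3.14]. Speed limits (rad/s): [2.57, 2.57, 3.14, 3.14, 3.14, 3.14].

INTERFACE

Orientations are given as a unit quaternion [w, x, y, z].
In Python, from workcell import env gives the robot as it stands.
- The arm moves only by the tool move_arm, never from a script. Its argument "targets" is a list of rows, each a list of 3 entries, a list of its own where there are three numbers: the shift along the tool's x, y, z in mm, then the turn, a rotation vector about the tool's x, y, z in units of 10 degrees (1.0 is 10 degrees), then the closure, from -1 (fully open) to 1 (shut). In form: [[[dx, dy, dz], [ax, ay, az], gripper], ...]. A call has 1 to 5 rows; each row is the pose to reach, as a shift and turn from the pose commanded when the call began, along the tool's axes at that moment; what a row does not reach only later rows make up. A row lasts 1/8 s, in which the tool goes at most 62.5 mm and 10.7 degrees, less where a joint would pass 70% of its speed; a pose out of reach is approached as far as the arm can. A call with a gripper value outside its range is refused whole. The fingers move at their own pace and stop on an object; "squeeze" is the grip in N (left out, the last holds). Time passes only in rows, so rows that repeat a pose let the fingers close. It gives the time, the measured TCP pose, the force, the opening and the grip force at its end, in the units of the state.
- env.get_state(): the state, without advancing time (a new reading comes with each control period).
- env.read_camera(name): name is "scene" or "top" or "wrist"; returns a dict with "pixels" (420x560x3 uint8, red, green, blue), "fovy" (degrees; the focal length in pixels is half the picture's height over the tangent of half this angle, whatever the lens; pixels are square), "cx", "cy" (the principal point, pixels), "extrinsics" (4x4, takes a point from world to camera coordinates); the wrist camera has in their place "mount" (4x4, takes a point from camera to tool coordinates, whose origin is the TCP and whose axes are the flange's). Camera axes: x right, y up, looking along -z (the intrinsics and any distortion apply to the point x, -y, -z); pixel columns grow to the right and rows downward; lengths in m; the calibration is good to about 2 mm. The wrist camera is an equidistant fisheye: a pixel r from the principal point sees the ray r / f radians off the axis. A picture is of the moment at which its call begins: read the wrist's pose just before it. There is no depth.
- env.hand_in(): hands the job in; it is judged then, once.
Trained networks look in a picture, given as the dict that the camera call returned (one of the last four; its "shot" number tells which), for a name from the list of things; names that differ only in an ending like _2 or _b are one class to them, and where a whole thing is asked for, a point or a joint stands for the part that bears it (a point fixed in the world has none). Each returns a list of dicts, best first, with "confidence" (0 to 1); they miss things now and then, are a little off and sometimes report something else, mostly with a low value. They report only what shows in the picture. A call takes as long as a camera call. They do not tell look-alikes from the thing itself.
- env.spot_in(thing, picture): "centre" ([x, y, z] in m, in world coordinates, good to about 4 mm: the middle of the surface that is visible of it).
- env.regions_of(thing, picture): "mask" (420x560 bool, what is visible of it).
- env.landmark_of(thing, picture): "centre" ([x, y, z] in m, in world coordinates, good to about 4 mm: a listed point, or the origin of a listed thing).
The state is a dict: "clock": time; "joint_pos": joint angles; "qvel": joint speeds; "tau": joint torques, N m; "tcp_pos": TCP position; "orientation": TCP orientation; "wrist_force": force on the tool from outside, world axes, zero at the start; "ft_torque": the same for the moment, N m; "finger_gap": finger opening in m; "grip_force": force on a finger pad.
Only numpy, scipy, OpenCV 4.12 (cv2) and the standard library are available. Lean on these libraries where they do the work, as an engineer would, in place of code of your own. Each camera call takes 0.05 s, during which the arm holds its last target. There are 200 camera calls.

## Working session

There is one attempt and no reset: what is moved stays moved. The work goes in short steps, Python scripts to look and compute and a tool call to move; the robot and the scene stay as the last step left them, time stands still between calls to the robot, and variables do not carry over. Pictures are saved under pics/ and viewed, at most 14 in all, crops included, and the job is handed in when it is done.

Besides the shell and the picture viewer there is one more tool, called after ">>>" in YAML: its name, and indented under it one key for each argument. move_arm: Moves the arm, as the interface text tells. Its arguments: {"type":"object","properties":{"targets":{"type":"array","items":{"type":"array"}},"squeeze":{"type":"number"}},"required":["targets"]}

```bash
mkdir -p pics; ls
cat > h.py <<'E'
import numpy as np, cv2
from workcell import env
from scipy.spatial.transform import Rotation as R
def save(p,n): cv2.imwrite('pics/'+n,p["pixels"][:,:,::-1])
def pose():
    s=env.get_state(); q=s["orientation"]; return np.array(s["tcp_pos"]),R.from_quat([q[1],q[2],q[3],q[0]]),s
E
python3 - <<'E'
from h import *
s=env.get_state();print(s)
for c in("scene","top"):
    p=env.read_camera(c);save(p,c+"0.png")
    print(c,p["fovy"],p["cx"],p["cy"],np.round(p["extrinsics"],3).tolist(),p.keys())
    for t in "gauge_8_case tooth_near tooth_far leaf_mid gauge_8 gauge_5 thread_end vise tray wing_nut swivel_foot calculator pliers swivel_box line_spool paper_cups".split():
        print(t,[(np.round(d["centre"],3).tolist(),round(d["confidence"],2)) for d in env.landmark_of(t,p)[:3]])
E
```

```text
pics
{'clock': 0.0, 'joint_pos': array([ 1.19139392e+00,  3.14003410e-01,  4.49642520e-02,  1.30356935e+00,
       -6.83960302e-06,  1.43115734e+00]), 'qvel': array([-0.00040803, -0.00097995,  0.00015735,  0.00102251, -0.00013604,
        0.00045754]), 'tau': array([-3.64337839e-04, -4.80622065e+01,  2.98535371e+01,  1.93651300e-02,
        1.44396716e-05,  1.35828739e-05]), 'tcp_pos': array([0.13639107, 0.55806969, 0.23040112]), 'orientation': array([-2.29213070e-04,  1.19594712e-01,  9.92822383e-01, -8.76625265e-04]), 'wrist_force': array([ 0.61313876, -0.00979788,  0.19305816]), 'ft_torque': array([ 0.01756075, -0.01804554,  0.02052391]), 'grip_force': 0.0, 'finger_gap': 0.08536629528280446}
scene 52.93524282607481 274.1818796013251 215.57204028797557 [[0.317, 0.948, -0.012, -0.158], [-0.465, 0.167, 0.869, 0.166], [0.826, -0.27, 0.494, -1.616], [0.0, 0.0, 0.0, 1.0]] dict_keys(['pixels', 'fovy', 'cx', 'cy', 'extrinsics', 'shot'])
gauge_8_case [([0.673, 0.415, 0.004], 0.68), ([0.6, 0.294, 0.008], 0.65), ([0.378, 0.401, 0.014], 0.52)]
tooth_near [([0.382, 0.362, 0.01], 0.67), ([0.689
[... 1851 characters left out ...]
0.001], 0.68), ([0.604, 0.292, -0.001], 0.67)]
thread_end [([0.549, 0.092, 0.103], 0.69), ([0.603, 0.292, 0.005], 0.68), ([0.386, 0.13, -0.001], 0.62)]
vise [([0.527, -0.02, 0.0], 0.95), ([0.688, -0.248, -0.002], 0.31), ([0.624, 0.254, 0.005], 0.24)]
tray [([0.475, -0.349, 0.002], 0.61)]
wing_nut [([0.742, 0.05, 0.001], 0.81), ([0.55, 0.093, 0.102], 0.32), ([0.8, -0.04, 0.001], 0.15)]
swivel_foot [([0.689, -0.252, 0.004], 0.71)]
calculator [([0.767, 0.245, 0.0], 0.73)]
pliers [([0.678, -0.403, -0.002], 0.76), ([0.349, -0.2, 0.0], 0.66)]
swivel_box [([0.383, 0.128, 0.0], 0.7)]
line_spool [([0.351, -0.202, 0.0], 0.78), ([0.798, -0.04, 0.003], 0.62)]
paper_cups [([0.799, -0.039, -0.001], 0.59)]
```

View pics/top0.png

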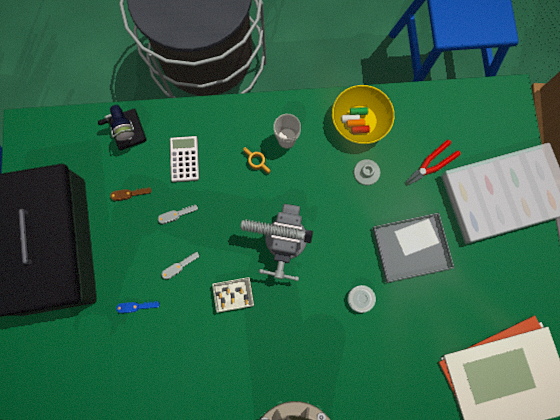

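Run:
```python
import cv2,numpy as np
a=cv2.imread('pics/top0.png')
cv2.imwrite('pics/c0.png',cv2.resize(a[60:290,60:260],None,fx=2.6,fy=2.6,interpolation=cv2.INTER_CUBIC)[:600])
b=cv2.imread('pics/scene0.png');print(b.shape)
```

```text
(420, 560, 3)
```

View pics/scene0.png

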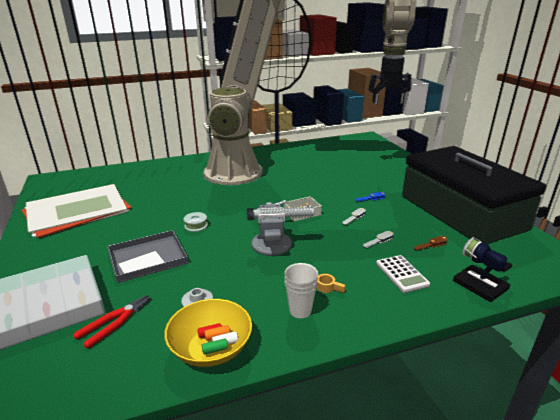

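View pics/c0.png

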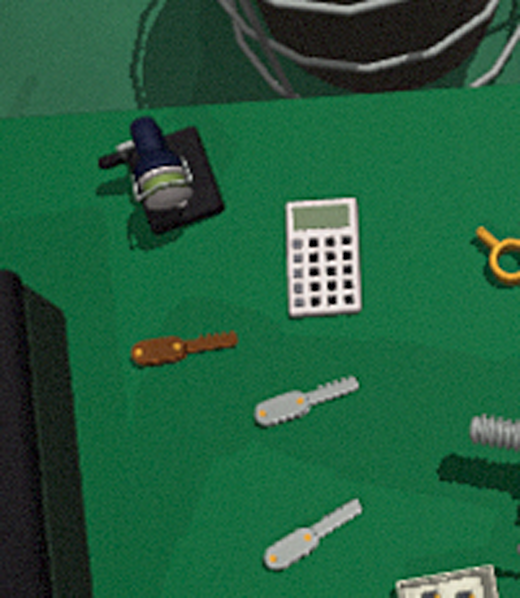

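The two steel gauges are at about top px (178,214), i.e. (0.60,0.29), and (181,264), i.e. (0.46,0.29). Their leaves point towards -y and the teeth away from the robot. The brown and blue ones, at px (130,194) and (138,307), are decoys. The spindle's free end is at px (243,226). I'll identify the matching gauge from closer with the wrist camera.

```bash
cat >> h.py <<'E'
def go(p,yaw,c0=None):
    """shift/turn in tool axes to put TCP at p, pointing down, tool y at angle yaw(deg); from the measured pose"""
    t,r,s=pose(); y=np.radians(yaw)
    Y=np.array([np.cos(y),np.sin(y),0]);Z=np.array([0,0,-1.]);X=np.cross(Y,Z)
    T=R.from_matrix(np.c_[X,Y,Z])
    print("shift",np.round(r.inv().apply(np.array(p)-t)*1000,1),"turn",np.round((r.inv()*T).as_rotvec(degrees=True)/10,3),"t",round(s["clock"],2))
E
python3 - <<'E'
from h import *
go([.52,.27,.21],16)
p=env.read_camera("wrist");print(p["mount"],p["fovy"],p["cx"],p["cy"])
E
```

```text
shift [-441.  -189.3   21.3] turn [ 0.    -0.     6.026] t 1.7
[[-6.78739768e-04  9.61883681e-01  2.73458085e-01  6.96365314e-02]
 [ 9.99999384e-01  4.12752925e-04  1.03020925e-03  7.70818904e-04]
 [ 8.78070838e-04  2.73458616e-01 -9.61883368e-01 -1.43501757e-01]
 [ 0.00000000e+00  0.00000000e+00  0.00000000e+00  1.00000000e+00]] 65.70646984690485 277.1839633834938 210.89283664751872
```

>>> move_arm:
  targets:
    - [[-440,-190,60],[0,0,6.0],-1]
    - [[-440,-190,80],[0,0,6.0],-1]
    - [[-440,-190,90],[0,0,6.0],-1]
    - [[-440,-190,100],[0,0,6.0],-1]
    - [[-440,-190,110],[0,0,6.0],-1]

```text
clock: 2.38
tcp_pos: [0.3823, 0.373, 0.1695]
orientation: [0.0, 0.558, 0.83, 0.001]
wrist_force: [1.0, 0.7, 0.2]
finger_gap: 0.0856
grip_force: 0.0
```

Run:
```python
from h import *
go([.53,.27,.12],16)
```

```text
shift [-151.1   97.8   49.6] turn [ 0.008 -0.003  0.62 ] t 2.38
```

>>> move_arm:
  targets:
    - [[-150,98,50],[0,0,0.6],-1]
    - [[-150,98,50],[0,0,0.6],-1]
    - [[-150,98,50],[0,0,0.6],-1]
    - [[-150,98,50],[0,0,0.6],-1]
    - [[-150,98,50],[0,0,0.6],-1]

```text
clock: 3.0
tcp_pos: [0.5283, 0.2729, 0.1192]
orientation: [-0.0, 0.598, 0.801, -0.0]
wrist_force: [-0.3, 0.8, 0.2]
finger_gap: 0.0858
grip_force: 0.0
```

Run:
```python
from h import *
t,r,s=pose();print(t,s["orientation"],s["clock"])
p=env.read_camera("wrist");np.save("w1.npy",dict(p=p,t=t,q=r.as_quat()),allow_pickle=True);save(p,"w1.png")
for n in("gauge_8_case","tooth_near","tooth_far"):
    print(n,[(np.round(d["centre"],4).tolist(),round(d["confidence"],2)) for d in env.landmark_of(n,p)[:4]])
```

```text
[0.52831003 0.27285252 0.11922559] [-4.73339143e-04  5.98335952e-01  8.01245122e-01 -3.44826044e-04] 3.0
gauge_8_case [([0.6054, 0.2937, 0.0076], 0.87), ([0.6715, 0.4212, 0.0097], 0.64), ([0.3745, 0.4076, 0.0064], 0.62)]
tooth_near [([0.6258, 0.2565, 0.004], 0.79), ([0.6899, 0.3788, 0.005], 0.75), ([0.3824, 0.358, 0.0036], 0.61)]
tooth_far [([0.6334, 0.2215, 0.0059], 0.86), ([0.6901, 0.3447, 0.0071], 0.86), ([0.3831, 0.3288, -0.0016], 0.86)]
```

View pics/w1.png

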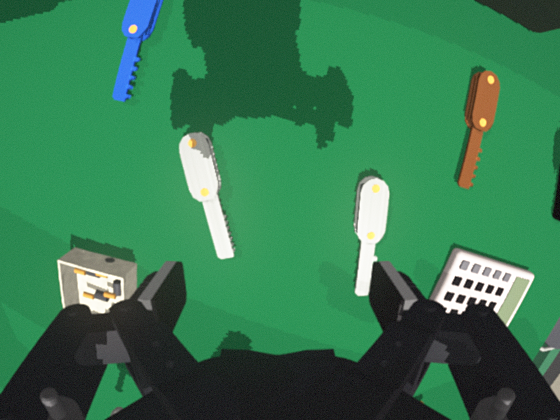

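Run:
```python
import cv2,numpy as np
a=cv2.imread('pics/w1.png')
f=lambda x,y:cv2.resize(a[y:y+140,x:x+95],None,fx=4.2,fy=4.2,interpolation=cv2.INTER_CUBIC)
cv2.imwrite('pics/c1.png',np.hstack([f(165,125),f(325,165)]))
```

```text
(no output)
```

View pics/c1.png

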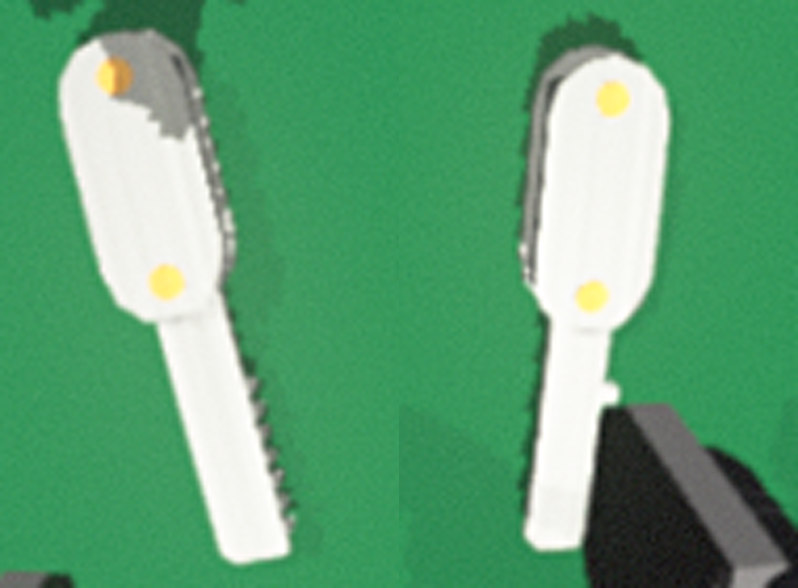

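Left gauge (px 205,185): about seven fine teeth, so that is the 5 mm one. Right gauge (px 370,210): one isolated coarse tooth shows beside the finger, so it is probably the 8 mm one. I'll locate its rivets.

```bash
cat >> h.py <<'E'
def wproj(p,t,r,uv,z):
    """wrist pixels -> world points on plane z"""
    uv=np.atleast_2d(uv).astype(float); f=210/np.tan(np.radians(p["fovy"]/2))
    d=uv-[p["cx"],p["cy"]]; rr=np.hypot(*d.T)+1e-9; th=rr/f
    c=np.c_[d[:,0]/rr*np.sin(th),-d[:,1]/rr*np.sin(th),-np.cos(th)]
    M=p["mount"]; o=r.apply(M[:3,3])+t; w=r.apply(c@M[:3,:3].T)
    return o+w*((z-o[2])/w[:,2])[:,None]
def rivets(p,t,r,z,box):
    h=cv2.cvtColor(p["pixels"],cv2.COLOR_RGB2HSV); m=cv2.inRange(h,(18,70,150),(35,255,255))
    n,l,st,ce=cv2.connectedComponentsWithStats(m); out=[]
    for i in range(1,n):
        x,y=ce[i]
        if st[i,4]>12 and box[0]<x<box[2] and box[1]<y<box[3]: out.append((st[i,4],x,y))
    out=sorted(out)[::-1][:2]; out.sort(key=lambda a:a[2])
    w=wproj(p,t,r,[o[1:] for o in out],z); v=w[1]-w[0]
    print(out,np.round(w,4).tolist(),"mid",np.round(w.mean(0),4),"len",np.linalg.norm(v),"x-angle",np.degrees(np.arctan2(v[1],v[0])))
E
python3 - <<'E'
from h import *
d=np.load("w1.npy",allow_pickle=True).item();r=R.from_quat(d["q"])
for box in((340,165,400,260),(170,120,230,220)): rivets(d["p"],d["t"],r,.014,box)
go([.603,.292,.12],14)
E
```

```text
[(np.int32(50), np.float64(375.52), np.float64(188.3)), (np.int32(42), np.float64(370.4761904761905), np.float64(235.14285714285714))] [[0.5989, 0.3127, 0.014], [0.6093, 0.274, 0.014]] mid [0.6041 0.2934 0.014 ] len 0.04003900372379425 x-angle -75.0262317680219
[(np.int32(37), np.float64(190.86486486486487), np.float64(142.21621621621622)), (np.int32(52), np.float64(204.28846153846155), np.float64(191.71153846153845))] [[0.4481, 0.3064, 0.014], [0.4682, 0.2709, 0.014]] mid [0.4582 0.2886 0.014 ] len 0.04077821452851655 x-angle -60.54327632916049
shift [-4.5 77.1  0.3] turn [ 0.005 -0.001  0.266] t 3.2
```

>>> move_arm:
  targets:
    - [[-5,40,0],[0,0,0.17],-1]
    - [[-5,78,15],[0,0,0.17],-1]
    - [[-5,78,40],[0,0,0.17],-1]
    - [[-5,78,40],[0,0,0.17],-1]

```text
clock: 3.7
tcp_pos: [0.6025, 0.291, 0.0775]
orientation: [-0.001, 0.609, 0.793, -0.002]
wrist_force: [-0.3, 0.3, -0.4]
finger_gap: 0.0854
grip_force: 0.0
```

Run:
```python
from h import *
t,r,s=pose();print(t)
p=env.read_camera("wrist")
rivets(p,t,r,.014,(150,100,420,419))
cv2.imwrite("pics/w2.png",cv2.resize(p["pixels"][100:400,150:420,::-1],None,fx=2,fy=2,interpolation=cv2.INTER_CUBIC))
go([.604,.2934,.02],15)
```

```text
[0.60254954 0.29097203 0.07745113]
[(np.int32(71), np.float64(280.09859154929575), np.float64(194.56338028169014)), (np.int32(57), np.float64(280.2105263157895), np.float64(251.50877192982455))] [[0.5984, 0.3129, 0.014], [0.6089, 0.274, 0.014]] mid [0.6036 0.2935 0.014 ] len 0.040230483463654904 x-angle -74.83887561992469
shift [ 2.1  1.5 59. ] turn [-0.013  0.    -0.007] t 3.75
```

View pics/w2.png

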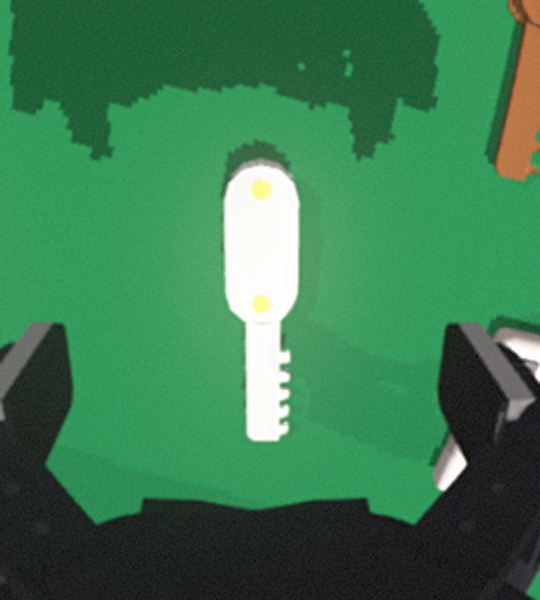

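>>> move_arm:
  targets:
    - [[2,1,40],[0,0,0],-1]
    - [[2,1,70],[0,0,0],-1]
    - [[2,1,73],[0,0,0],-0.4]
    - [[2,1,73],[0,0,0],0]
    - [[2,1,73],[0,0,0],0.3]
  squeeze: 60

```text
clock: 4.38
tcp_pos: [0.6067, 0.2934, 0.0089]
orientation: [0.001, 0.61, 0.793, 0.002]
wrist_force: [0.9, -0.4, 0.1]
finger_gap: 0.0322
grip_force: 0.0
```

>>> move_arm:
  targets:
    - [[0,0,0],[0,0,0],1]
    - [[0,0,0],[0,0,0],1]
    - [[0,0,0],[0,0,0],1]
    - [[0,0,0],[0,0,0],1]
  squeeze: 60

```text
clock: 4.88
tcp_pos: [0.6066, 0.2933, 0.0089]
orientation: [0.001, 0.61, 0.793, 0.002]
wrist_force: [-1.6, 0.2, 6.4]
finger_gap: 0.0219
grip_force: 59.1
```

>>> move_arm:
  targets:
    - [[0,0,0],[0,0,0],0.3]
    - [[0,0,0],[0,0,0],0.3]
    - [[0,0,5],[0,0,0],0.3]
    - [[0,0,5],[0,0,0],0.3]
    - [[0,0,5],[0,0,0],0.3]

```text
clock: 5.5
tcp_pos: [0.6051, 0.2926, 0.0012]
orientation: [-0.0, 0.61, 0.793, -0.0]
wrist_force: [0.3, 0.4, -0.1]
finger_gap: 0.0296
grip_force: 0.0
```

>>> move_arm:
  targets:
    - [[0,0,0],[0,0,0],1]
    - [[0,0,0],[0,0,0],1]
    - [[0,0,0],[0,0,0],1]
    - [[0,0,0],[0,0,0],1]
  squeeze: 60

```text
clock: 6.0
tcp_pos: [0.6054, 0.2928, 0.0017]
orientation: [0.0, 0.61, 0.793, 0.0]
wrist_force: [-0.2, 0.8, 1.7]
finger_gap: 0.0226
grip_force: 60.7
```

>>> move_arm:
  targets:
    - [[0,0,-40],[0,0,0],1]
    - [[0,0,-100],[0,0,0],1]
    - [[0,0,-160],[0,0,0],1]
    - [[0,0,-200],[0,0,0],1]

```text
clock: 6.5
tcp_pos: [0.6058, 0.2929, 0.2048]
orientation: [0.001, 0.61, 0.793, 0.001]
wrist_force: [0.4, 0.4, -1.0]
finger_gap: 0.0223
grip_force: 60.4
```

Run:
```python
from h import *
go([.51,.146,.2],-13)
```

```text
shift [-117.5 -130.3    4.3] turn [ 0.017 -0.006  2.785] t 6.5
```

>>> move_arm:
  targets:
    - [[-118,-130,4],[0,0,2.8],1]
    - [[-118,-130,4],[0,0,2.8],1]
    - [[-118,-130,4],[0,0,2.8],1]
    - [[-118,-130,4],[0,0,2.8],1]
    - [[-118,-130,4],[0,0,2.8],1]

```text
clock: 7.12
tcp_pos: [0.5103, 0.1453, 0.1978]
orientation: [0.0, 0.783, 0.621, 0.001]
wrist_force: [-0.5, 0.6, -1.2]
finger_gap: 0.0221
grip_force: 60.4
```

Run:
```python
from h import *
t,r,s=pose();print(t,s["orientation"],s["clock"])
p=env.read_camera("wrist")
q=env.read_camera("top")
np.save("w3.npy",dict(p=p,q=q,t=t,q4=r.as_quat()),allow_pickle=True)
a=p["pixels"][:,:,::-1]
cv2.imwrite("pics/w3.png",cv2.resize(a,(800,600),interpolation=cv2.INTER_CUBIC))
for n in("thread_end","leaf_mid","tooth_far"):
    for x in(p,q): print(n,[(np.round(d["centre"],4).tolist(),round(d["confidence"],2)) for d in env.landmark_of(n,x)[:3]])
```

```text
[0.51027797 0.1453271  0.19776375] [1.29343058e-04 7.83479887e-01 6.21416873e-01 5.65711166e-04] 7.125
thread_end [([0.5543, 0.0908, 0.0987], 0.66)]
thread_end [([0.5483, 0.0935, 0.1017], 0.62), ([0.7694, 0.2477, -0.0011], 0.52)]
leaf_mid [([0.3844, 0.344, 0.0097], 0.57)]
leaf_mid [([0.5084, 0.0844, 0.2016], 0.62), ([0.3816, 0.3447, 0.0063], 0.58)]
tooth_far [([0.3803, 0.3309, 0.0038], 0.83), ([0.5551, 0.0931, 0.1019], 0.37)]
tooth_far [([0.3839, 0.3245, 0.0051], 0.81), ([0.6855, 0.3431, 0.0102], 0.66), ([0.5042, 0.0704, 0.2025], 0.62)]
```

View pics/w3.png

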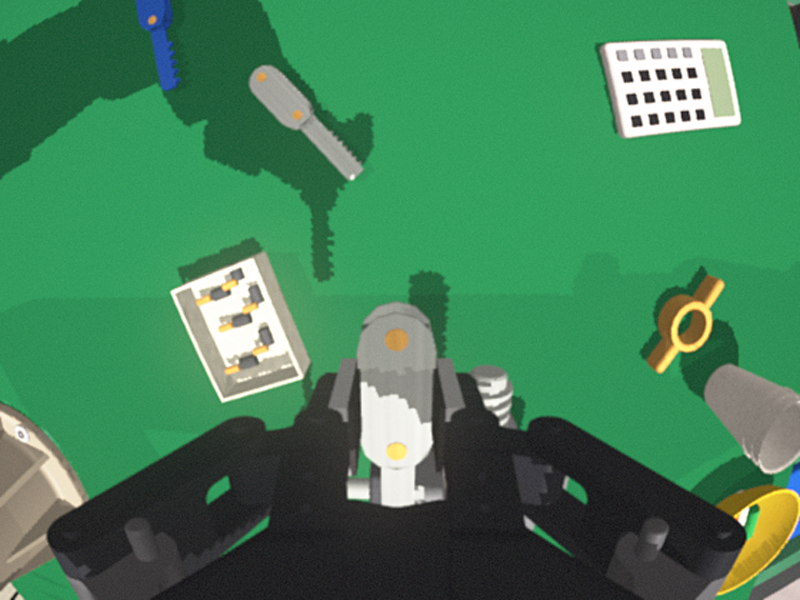

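Run:
```python
from h import *
d=np.load("w3.npy",allow_pickle=True).item();r=R.from_quat(d["q4"]);t=d["t"]
s=.7
w=wproj(d["p"],t,r,[[397*s,338*s],[397*s,451*s]],t[2]+.012)
print(np.round(r.inv().apply(w-t)*1000,1))
go([.525,.0,.2],-13)
```

```text
[[ 21.1   0.  -12. ]
 [-19.9   0.  -12. ]]
shift [-138.7   47.6   -2.8] turn [-0.002  0.    -0.01 ] t 7.53
```

>>> move_arm:
  targets:
    - [[-140,47,-3],[0,0,0],1]
    - [[-140,47,-3],[0,0,0],1]
    - [[-140,47,-3],[0,0,0],1]
    - [[-140,47,-3],[0,0,0],1]
    - [[-140,47,-3],[0,0,0],1]

```text
clock: 8.15
tcp_pos: [0.5237, -0.0011, 0.2004]
orientation: [-0.0, 0.783, 0.622, 0.0]
wrist_force: [0.3, -0.3, -0.6]
finger_gap: 0.0222
grip_force: 60.4
```

Run:
```python
from h import *
t,r,s=pose();print(t,s["orientation"],s["clock"])
p=env.read_camera("wrist")
np.save("w4.npy",dict(p=p,t=t,q4=r.as_quat()),allow_pickle=True)
# rectified top view on plane z=.1, 4 px/mm, x right, y up
M=p["mount"];f=210/np.tan(np.radians(p["fovy"]/2));o=r.apply(M[:3,3])+t
X,Y=np.meshgrid(np.arange(.48,.62,.00025),np.arange(.13,.0,-.00025))
c=(r.inv().apply(np.c_[X.ravel(),Y.ravel(),np.full(X.size,.1)]-o))@M[:3,:3]
n=np.hypot(c[:,0],c[:,1]);th=np.arctan2(n,-c[:,2])
u=(p["cx"]+f*th*c[:,0]/n).reshape(X.shape).astype(np.float32);v=(p["cy"]-f*th*c[:,1]/n).reshape(X.shape).astype(np.float32)
im=cv2.remap(p["pixels"],u,v,cv2.INTER_CUBIC)[:,:,::-1]
cv2.imwrite("pics/w4r.png",im);cv2.imwrite("w4.png",p["pixels"][:,:,::-1]);print(im.shape,o)
```

```text
[ 0.52365896 -0.00114074  0.20035288] [-3.15582046e-04  7.83359235e-01  6.21569151e-01  1.41780709e-05] 8.15
(520, 560, 3) [0.53942986 0.06716831 0.34388342]
```

View pics/w4r.png

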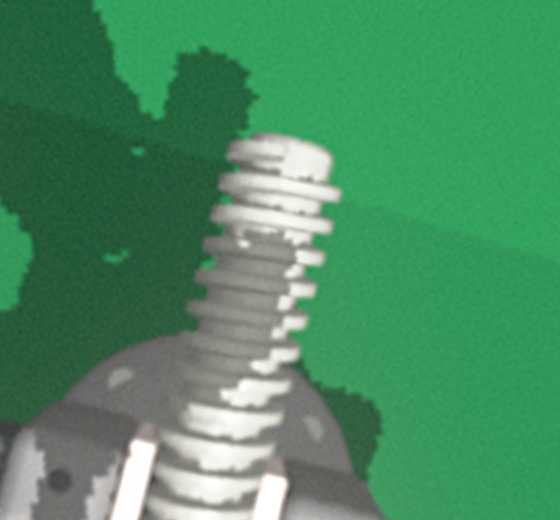

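```bash
cat > fit.py <<'E'
from h import *
from scipy.signal import find_peaks
from scipy.ndimage import gaussian_filter1d
a=cv2.imread("pics/w4r.png").astype(int); g=a[:,:,1]-a[:,:,2]  # green minus red
m=(g<38).astype(np.uint8); n,l,st,_=cv2.connectedComponentsWithStats(m); m=(l==l[200,280])
res=[]
for ang in np.arange(10,18.1,.25):
    th=np.radians(ang); A=np.array([np.sin(th),np.cos(th)]);P=np.array([np.cos(th),-np.sin(th)]) # axis dir, perp(+x)
    v,u=np.nonzero(m); x=.48+u*.00025;y=.13-v*.00025
    s=(x*A[0]+y*A[1])*1e3; q=(x*P[0]+y*P[1])*1e3
    smax=np.percentile(s,99.9) if 0 else s.max()
    b=np.arange(smax-48,smax-6,.25); L=[];Rr=[]
    for c in b:
        k=abs(s-c)<.2; L.append(q[k].min());Rr.append(q[k].max())
    L=gaussian_filter1d(np.array(L),2);Rr=gaussian_filter1d(np.array(Rr),2)
    i,_=find_peaks(-L,distance=20);j,_=find_peaks(Rr,distance=20)
    sl=np.polyfit(b[i],L[i],1)[0],np.polyfit(b[j],Rr[j],1)[0]
    res.append((ang,abs(sl[0]+sl[1]),sl,L[i],Rr[j],b[i],b[j],smax,find_peaks(L,distance=20)[0],b,L))
r=min(res,key=lambda z:z[1])
print("ang",r[0],"slopes",r[2]);print("Lcrest q",np.round(r[3],1),"s",np.round(r[5],1));print("Rcrest q",np.round(r[4],1),"s",np.round(r[6],1));print("smax",r[7],"Lgroove s",np.round(r[9][r[8]],1),np.round(r[10][r[8]],1))
q0=(r[3].mean()+r[4].mean())/2;th=np.radians(r[0]);A=np.array([np.sin(th),np.cos(th)]);P=np.array([np.cos(th),-np.sin(th)])
print("axis q",q0,"end pt",(A*r[7]+P*q0))
E
python3 fit.py
```

```text
ang 14.75 slopes (np.float64(0.0012773720579573565), np.float64(0.0030470024557856454))
Lcrest q [495.1 495.1 495.2 495.2 495.1] s [185.5 194.3 202.  210.8 217.8]
Rcrest q [525.5 525.7 525.7 525.6 525.7] s [190.3 197.8 205.5 214.  222.3]
smax 233.28790596151813 Lgroove s [190.  197.8 206.3 214.3 222.3] [499.2 499.9 499.7 499.7 499.3]
axis q 510.3850911230488 end pt [552.961385    95.65508352]
```

Rectified view: the axis runs from the end at about px (285,140), tilted 14.75°. Grooves on the robot-side edge are at s = 222.1, 214.1 and so on (mm along the axis). Five teeth are seen on the held gauge, and it is straight in the grip.

```bash
cat >> h.py <<'E'
th=np.radians(14.75);A=np.array([np.sin(th),np.cos(th)]);P=np.array([np.cos(th),-np.sin(th)])
def gsp(s,q,z): go([*((A*s+P*q)/1e3),z/1e3],-14.75)
def st():
    t,r,s=pose(); e=r.as_matrix(); print("s,q,z",np.round([t[:2]@A*1e3,t[:2]@P*1e3,t[2]*1e3],2),"F axis/perp/z",np.round([s["wrist_force"][:2]@A,s["wrist_force"][:2]@P,s["wrist_force"][2]],1),"M",np.round(s["ft_torque"],2),"yaw",round(np.degrees(np.arctan2(e[1,1],e[0,1])),2),"tilt",np.round(np.degrees(e[:2,2]),2),"t",s["clock"])
E
python3 - <<'E'
from h import *
gsp(265.5,455,200);st()
E
```

```text
shift [134.4 -47.7   0.4] turn [-0.002 -0.002  0.166] t 8.2
s,q,z [132.56 506.58 200.38] F axis/perp/z [ 0.4  0.3 -0.2] M [ 0.01 -0.01 -0.01] yaw -13.09 tilt [-0.02  0.03] t 8.2
```

>>> move_arm:
  targets:
    - [[134,-48,0],[0,0,0.17],1]
    - [[134,-48,0],[0,0,0.17],1]
    - [[134,-48,0],[0,0,0.17],1]
    - [[134,-48,60],[0,0,0.17],1]
    - [[134,-48,105],[0,0,0.17],1]

```text
clock: 8.82
tcp_pos: [0.5071, 0.1408, 0.0941]
orientation: [0.0, 0.792, 0.611, 0.0]
wrist_force: [-0.5, 0.3, -0.7]
finger_gap: 0.0222
grip_force: 60.4
```

>>> move_arm:
  targets:
    - [[0,0,0],[0,0,0],1]
    - [[0,0,0],[0,0,0],1]

```text
clock: 9.07
tcp_pos: [0.5085, 0.14, 0.097]
orientation: [0.0, 0.792, 0.61, 0.001]
wrist_force: [0.2, 0.1, -0.8]
finger_gap: 0.0221
grip_force: 60.3
```

Run:
```python
from h import *
for i in range(3): st(); env.read_camera("wrist")
gsp(265.5,477,94.7)
```

```text
s,q,z [264.81 456.09  97.02] F axis/perp/z [ 0.2  0.1 -0.8] M [ 0.01  0.06 -0.  ] yaw -14.84 tilt [0.1  0.01] t 9.075
s,q,z [264.98 456.81  97.68] F axis/perp/z [-0.   0.1 -0.9] M [-0.01 -0.04  0.01] yaw -14.85 tilt [0.2  0.02] t 9.125
s,q,z [265.01 457.08  97.86] F axis/perp/z [ 0.   1.1 -0.9] M [-0.04 -0.   -0.  ] yaw -14.86 tilt [0.24 0.03] t 9.175
shift [ 0.6 20.   3.2] turn [ 0.023 -0.009 -0.011] t 9.22
```

>>> move_arm:
  targets:
    - [[0,0,0],[0,0,0],1]
    - [[0,0,0],[0,0,0],1]
    - [[0,0,0],[0,0,0],1]
    - [[0,0,0],[0,0,0],1]

```text
clock: 9.72
tcp_pos: [0.5075, 0.1397, 0.0955]
orientation: [-0.0, 0.793, 0.61, -0.0]
wrist_force: [0.4, 0.3, -0.7]
finger_gap: 0.0224
grip_force: 60.3
```

Run:
```python
from h import *
for i in range(4): st(); q=env.read_camera("scene" if i%2 else "top")
for n in("tooth_near","leaf_mid","tooth_far","gauge_8_case","thread_end"): print(n,[(np.round(d["centre"],4).tolist(),round(d["confidence"],2)) for d in env.landmark_of(n,q)[:4] if d["centre"][2]>.05])
st()
b=q["pixels"][150:270,210:350,::-1]
cv2.imwrite("pics/s5.png",cv2.resize(b,None,fx=5,fy=5,interpolation=cv2.INTER_CUBIC))
gsp(265.5,477,94.7)
```

```text
s,q,z [264.32 455.17  95.48] F axis/perp/z [ 0.4  0.3 -0.7] M [-0.03  0.02  0.03] yaw -14.86 tilt [-0.  0.] t 9.725
s,q,z [264.31 455.16  95.43] F axis/perp/z [-0.3  0.5 -1.9] M [-0.01  0.   -0.03] yaw -14.86 tilt [-0.01  0.  ] t 9.775
s,q,z [264.3  455.16  95.42] F axis/perp/z [-0.   0.5 -0.8] M [ 0.01 -0.01  0.06] yaw -14.85 tilt [-0.01  0.  ] t 9.825
s,q,z [264.34 455.12  95.4 ] F axis/perp/z [ 0.2 -0.1 -0.8] M [ 0.04 -0.05  0.02] yaw -14.85 tilt [-0.01  0.  ] t 9.875
tooth_near [([0.5078, 0.091, 0.0996], 0.68)]
leaf_mid [([0.5041, 0.0811, 0.1003], 0.54)]
tooth_far []
gauge_8_case [([0.502, 0.1393, 0.1018], 0.64)]
thread_end [([0.5539, 0.0972, 0.1002], 0.93)]
s,q,z [264.35 455.21  95.46] F axis/perp/z [-0.4 -0.1 -1.7] M [-0.01 -0.01  0.  ] yaw -14.85 tilt [-0.  0.] t 10.175
shift [ 1.2 21.8  0.8] turn [-0.   -0.   -0.01] t 10.18
```

View pics/s5.png

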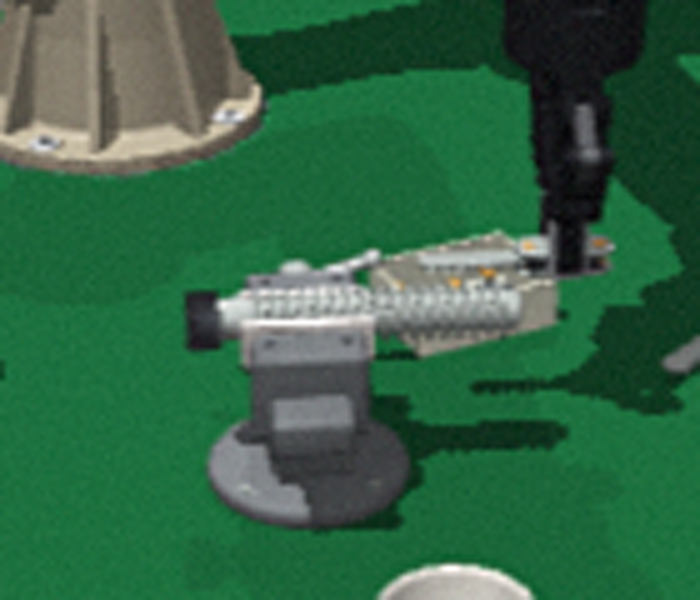

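>>> move_arm:
  targets:
    - [[1.2,10,0.5],[0,0,-0.01],1]
    - [[1.2,20,0.5],[0,0,-0.01],1]
    - [[1.2,26,0.5],[0,0,-0.01],1]
    - [[1.2,28,0.5],[0,0,-0.01],1]
    - [[1.2,28,0.5],[0,0,-0.01],1]

```text
clock: 10.8
tcp_pos: [0.5349, 0.1336, 0.0948]
orientation: [-0.0, 0.792, 0.61, -0.0]
wrist_force: [-0.4, -0.3, -1.1]
finger_gap: 0.0218
grip_force: 60.3
```

>>> move_arm:
  targets:
    - [[0,0,0],[0,0,0],1]
    - [[0,0,0],[0,0,0],1]
    - [[0,0,0],[0,0,0],1]

```text
clock: 11.18
tcp_pos: [0.5348, 0.1338, 0.095]
orientation: [-0.0, 0.792, 0.611, 0.0]
wrist_force: [-0.2, -0.9, -1.2]
finger_gap: 0.0222
grip_force: 60.3
```

Run:
```python
from h import *
st();p=env.read_camera("wrist");st();p=env.read_camera("top")
save(p,"t6.png")
```

```text
s,q,z [265.51 483.08  95.05] F axis/perp/z [-0.9 -0.  -1.2] M [-0.02  0.03 -0.01] yaw -14.75 tilt [0.   0.01] t 11.175
s,q,z [265.54 483.1   95.04] F axis/perp/z [-0.2  0.2 -1.4] M [0.01 0.01 0.  ] yaw -14.75 tilt [0.   0.01] t 11.225
```

>>> move_arm:
  targets:
    - [[0,0.5,0],[0,0,0],1]
    - [[0,1,0],[0,0,0],1]
    - [[0,1.5,0],[0,0,0],1]
    - [[0,2,0],[0,0,0],1]
    - [[0,2.5,0],[0,0,0],1]

```text
clock: 11.9
tcp_pos: [0.5374, 0.1331, 0.095]
orientation: [-0.0, 0.792, 0.61, 0.0]
wrist_force: [0.1, 0.3, -0.5]
finger_gap: 0.0223
grip_force: 60.3
```

```bash
python3 -c "from h import *
st()"
```

```text
s,q,z [265.51 485.78  94.99] F axis/perp/z [ 0.3 -0.  -0.5] M [ 0.01 -0.01  0.04] yaw -14.76 tilt [0.   0.01] t 11.9
```

>>> move_arm:
  targets:
    - [[0,0.4,0],[0,0,0],1]
    - [[0,0.8,0],[0,0,0],1]
    - [[0,1.2,0],[0,0,0],1]
    - [[0,1.2,0],[0,0,0],1]

```text
clock: 12.4
tcp_pos: [0.5385, 0.1328, 0.095]
orientation: [-0.0, 0.792, 0.61, 0.0]
wrist_force: [0.8, 0.8, -0.7]
finger_gap: 0.0223
grip_force: 60.3
```

```bash
python3 -c "from h import *
st()"
```

```text
s,q,z [265.51 486.96  95.02] F axis/perp/z [ 1.   0.6 -0.7] M [ 0.03  0.01 -0.01] yaw -14.76 tilt [0.01 0.01] t 12.4
```

>>> move_arm:
  targets:
    - [[0,0.4,0],[0,0,0],1]
    - [[0,0.8,0],[0,0,0],1]
    - [[0,1.2,0],[0,0,0],1]
    - [[0,1.2,0],[0,0,0],1]

```text
clock: 12.9
tcp_pos: [0.5396, 0.1325, 0.095]
orientation: [-0.0, 0.792, 0.61, 0.0]
wrist_force: [0.1, 0.0, -0.8]
finger_gap: 0.0223
grip_force: 60.3
```

```bash
python3 -c "from h import *
st()"
```

```text
s,q,z [265.5  488.13  94.98] F axis/perp/z [ 0.1  0.1 -0.8] M [ 0.04 -0.06  0.01] yaw -14.75 tilt [0. 0.] t 12.9
```

>>> move_arm:
  targets:
    - [[0,0.3,0],[0,0,0],1]
    - [[0,0.6,0],[0,0,0],1]
    - [[0,0.6,0],[0,0,0],1]

```text
clock: 13.28
tcp_pos: [0.5401, 0.1323, 0.095]
orientation: [-0.0, 0.792, 0.61, -0.0]
wrist_force: [-0.3, -0.8, 0.3]
finger_gap: 0.0226
grip_force: 60.3
```

```bash
python3 -c "from h import *
st()"
```

```text
s,q,z [265.44 488.65  94.95] F axis/perp/z [-0.8 -0.1  0.3] M [-0.03  0.08 -0.04] yaw -14.75 tilt [-0.01 -0.  ] t 13.275
```

>>> move_arm:
  targets:
    - [[0,0.3,0],[0,0,0],1]
    - [[0,0.6,0],[0,0,0],1]
    - [[0,0.6,0],[0,0,0],1]

```text
clock: 13.65
tcp_pos: [0.5406, 0.1321, 0.0949]
orientation: [-0.0, 0.792, 0.61, -0.0]
wrist_force: [-0.5, -0.9, -0.0]
finger_gap: 0.0223
grip_force: 60.4
```

```bash
python3 -c "from h import *
st()"
```

```text
s,q,z [265.37 489.15  94.9 ] F axis/perp/z [-1.  -0.3 -0. ] M [-0.09  0.18 -0.07] yaw -14.76 tilt [-0.02 -0.  ] t 13.65
```

>>> move_arm:
  targets:
    - [[0,0.3,0],[0,0,0],1]
    - [[0,0.6,0],[0,0,0],1]
    - [[0,0.6,0],[0,0,0],1]

```text
clock: 14.02
tcp_pos: [0.541, 0.1319, 0.0949]
orientation: [-0.0, 0.792, 0.61, -0.0]
wrist_force: [-1.6, -0.8, -0.7]
finger_gap: 0.0221
grip_force: 60.4
```

```bash
python3 -c "from h import *
st()"
```

```text
s,q,z [265.34 489.58  94.88] F axis/perp/z [-1.2 -1.4 -0.7] M [-0.21  0.45 -0.06] yaw -14.76 tilt [-0.04 -0.  ] t 14.025
```

>>> move_arm:
  targets:
    - [[-0.2,0.2,0],[0,0,0],1]
    - [[-0.3,0.5,0],[0,0,0],1]
    - [[-0.3,0.5,0],[0,0,0],1]

```text
clock: 14.4
tcp_pos: [0.5412, 0.1319, 0.0948]
orientation: [-0.001, 0.792, 0.611, -0.0]
wrist_force: [-3.9, 1.4, 0.2]
finger_gap: 0.0226
grip_force: 60.5
```

```bash
python3 -c "from h import *
st()"
```

```text
s,q,z [265.3  489.8   94.81] F axis/perp/z [ 0.4 -4.1  0.2] M [ 0.16  0.86 -0.26] yaw -14.75 tilt [-0.06  0.03] t 14.4
```

>>> move_arm:
  targets:
    - [[0,0.3,0],[0,0,0],1]
    - [[0,0.5,0],[0,0,0],1]
    - [[0,0.5,0],[0,0,0],1]

```text
clock: 14.78
tcp_pos: [0.5413, 0.1318, 0.0948]
orientation: [-0.001, 0.792, 0.611, -0.0]
wrist_force: [-5.1, 2.0, 0.6]
finger_gap: 0.0223
grip_force: 60.6
```

```bash
python3 -c "from h import *
st()"
```

```text
s,q,z [265.32 489.94  94.77] F axis/perp/z [ 0.6 -5.5  0.6] M [ 0.34  1.13 -0.3 ] yaw -14.74 tilt [-0.1   0.04] t 14.775
```

>>> move_arm:
  targets:
    - [[-0.3,0,0],[0,0,0],1]
    - [[-0.4,0,0],[0,0,0],1]
    - [[-0.4,0,0],[0,0,0],1]

```text
clock: 15.15
tcp_pos: [0.5413, 0.1318, 0.0948]
orientation: [-0.001, 0.792, 0.611, -0.0]
wrist_force: [-5.7, 3.8, 0.6]
finger_gap: 0.0222
grip_force: 60.6
```

```bash
python3 -c "from h import *
st()"
```

```text
s,q,z [265.27 489.92  94.79] F axis/perp/z [ 2.2 -6.5  0.6] M [ 0.61  1.07 -0.29] yaw -14.73 tilt [-0.09  0.08] t 15.15
```

>>> move_arm:
  targets:
    - [[0.4,0,0],[0,0,0],1]
    - [[0.8,0,0],[0,0,0],1]
    - [[0.8,0,0],[0,0,0],1]

```text
clock: 15.52
tcp_pos: [0.5413, 0.1319, 0.0947]
orientation: [-0.001, 0.792, 0.61, -0.001]
wrist_force: [-6.0, 0.9, 0.1]
finger_gap: 0.0224
grip_force: 60.6
```

```bash
python3 -c "from h import *
st()
p=env.read_camera('wrist');cv2.imwrite('w7.png',p['pixels'][:,:,::-1])"
```

```text
s,q,z [265.35 489.92  94.73] F axis/perp/z [-0.6 -6.   0.1] M [ 0.08  1.16 -0.32] yaw -14.75 tilt [-0.11 -0.  ] t 15.525
```

>>> move_arm:
  targets:
    - [[-0.2,0.4,0],[0,0,0],1]
    - [[-0.2,0.8,0],[0,0,0],1]
    - [[-0.2,0.8,0],[0,0,0],1]

```text
clock: 15.95
tcp_pos: [0.5414, 0.1318, 0.0946]
orientation: [-0.001, 0.792, 0.61, -0.001]
wrist_force: [-6.2, 1.9, 0.9]
finger_gap: 0.0222
grip_force: 60.7
```

Run:
```python
from h import *
st();t,r,s=pose()
p=env.read_camera("top")
w=env.read_camera("wrist");e=env.read_camera("scene")
f=lambda a,k:cv2.resize(a,None,fx=k,fy=k,interpolation=cv2.INTER_CUBIC)
i1=f(p["pixels"][195:265,200:300,::-1],4);i2=f(e["pixels"][190:230,250:350,::-1],4);i3=f(w["pixels"][250:400,200:400,::-1],2)
o=np.zeros((600,800,3),np.uint8);o[:280,:400]=i1;o[:160,400:]=i2;o[300:,:400]=i3
cv2.imwrite("pics/z7.png",o)
```

```text
s,q,z [265.31 490.04  94.64] F axis/perp/z [ 0.3 -6.5  0.9] M [ 0.33  1.46 -0.37] yaw -14.75 tilt [-0.17  0.04] t 15.95
```

View pics/z7.png

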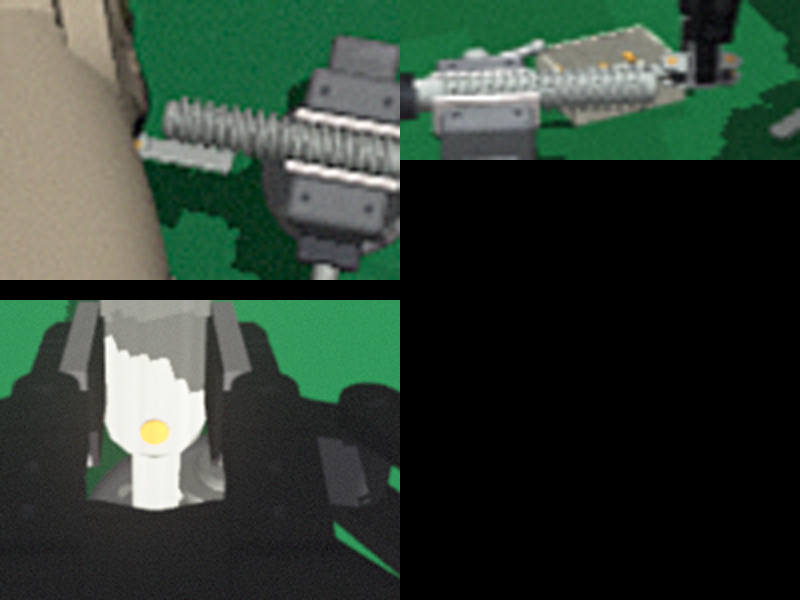

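>>> move_arm:
  targets:
    - [[0,0,0],[0,0,0.05],1]
    - [[0,0,0],[0,0,0.05],1]
    - [[0,0,0],[0,0,0.05],1]

```text
clock: 16.48
tcp_pos: [0.5418, 0.1318, 0.0947]
orientation: [-0.001, 0.795, 0.607, -0.001]
wrist_force: [-6.2, 1.7, 1.1]
finger_gap: 0.0224
grip_force: 60.6
```

```bash
python3 -c "from h import *
st()"
```

```text
s,q,z [265.36 490.39  94.69] F axis/perp/z [ 0.1 -6.4  1.1] M [ 0.27  1.27 -0.29] yaw -15.24 tilt [-0.14  0.03] t 16.475
```

>>> move_arm:
  targets:
    - [[0,0,0],[0,0,-0.1],1]
    - [[0,0,0],[0,0,-0.1],1]
    - [[0,0,0],[0,0,-0.1],1]

```text
clock: 16.85
tcp_pos: [0.5411, 0.1318, 0.0945]
orientation: [-0.001, 0.789, 0.614, -0.001]
wrist_force: [-7.9, 2.2, 1.6]
finger_gap: 0.0221
grip_force: 60.8
```

Run:
```python
from h import *
st()
p=env.read_camera("top");E=p["extrinsics"];f=210/np.tan(np.radians(p["fovy"]/2))
def pr(s,q,z):
    c=E@np.r_[(A*s+P*q)/1e3,z/1e3,1];return np.array([p["cx"]-f*c[0]/c[2],p["cy"]+f*c[1]/c[2]])
g=p["pixels"].astype(int)
gray=cv2.GaussianBlur((g[:,:,1]-g[:,:,0]).astype(np.float32),(1,1),0)
Q=np.arange(468,545,1.)
acc=np.mean([[gray[tuple(np.round(pr(s,q,102)[::-1]).astype(int))] for q in Q] for s in np.arange(190,218,1)],0)
print(list(zip(Q.astype(int),np.round(acc).astype(int))))
```

```text
s,q,z [265.26 489.7   94.54] F axis/perp/z [ 0.1 -8.2  1.6] M [ 0.33  1.58 -0.38] yaw -14.26 tilt [-0.21  0.04] t 16.85
[(np.int64(468), np.int64(40)), (np.int64(469), np.int64(41)), (np.int64(470), np.int64(42)), (np.int64(471), np.int64(43)), (np.int64(472), np.int64(43)), (np.int64(473), np.int64(44)), (np.int64(474), np.int64(44)), (np.int64(475), np.int64(45)), (np.int64(476), np.int64(42)), (np.int64(477), np.int64(41)), (np.int64(478), np.int64(42)), (np.int64(479), np.int64(44)), (np.int64(480), np.int64(45)), (np.int64(481), np.int64(47)), (np.int64(482), np.int64(42)), (np.int64(483), np.int64(26)), (np.int64(484), np.int64(17)), (np.int64(485), np.int64(13)), (np.int64(486), np.int64(7)), (np.int64(487), np.int64(2)), (np.int64(488), np.int64(2)), (np.int64(489), np.int64(3)), (np.int64(490), np.int64(4)), (np.int64(491), np.int64(3)), (np.int64(492), np.int64(3)), (np.int64(493), np.int64(3)), (np.int64(494), np.int64(4)), (np.int64(495), np.int64(4)), (np.int64(496), np.int64(5)), (np.int64(497), np.int64(5)), (np.int64(498), np.int64(5)), (np.int64(499), np.int64(4)), (
[... 671 characters left out ...]
2), np.int64(14)), (np.int64(523), np.int64(23)), (np.int64(524), np.int64(33)), (np.int64(525), np.int64(41)), (np.int64(526), np.int64(53)), (np.int64(527), np.int64(64)), (np.int64(528), np.int64(77)), (np.int64(529), np.int64(82)), (np.int64(530), np.int64(81)), (np.int64(531), np.int64(82)), (np.int64(532), np.int64(80)), (np.int64(533), np.int64(80)), (np.int64(534), np.int64(78)), (np.int64(535), np.int64(79)), (np.int64(536), np.int64(77)), (np.int64(537), np.int64(77)), (np.int64(538), np.int64(77)), (np.int64(539), np.int64(78)), (np.int64(540), np.int64(78)), (np.int64(541), np.int64(78)), (np.int64(542), np.int64(79)), (np.int64(543), np.int64(79)), (np.int64(544), np.int64(75))]
```

>>> move_arm:
  targets:
    - [[0,-0.5,0],[0,0,-0.05],1]
    - [[0,-0.5,0],[0,0,-0.05],1]
    - [[0,-0.5,0],[0,0,-0.05],1]

```text
clock: 17.27
tcp_pos: [0.5406, 0.1319, 0.0945]
orientation: [-0.001, 0.787, 0.617, -0.001]
wrist_force: [-7.0, 1.6, 1.7]
finger_gap: 0.0225
grip_force: 60.7
```

```bash
python3 -c "from h import *
for i in range(3): st();env.read_camera('top')"
```

```text
s,q,z [265.19 489.19  94.49] F axis/perp/z [-0.3 -7.2  1.7] M [ 0.29  1.61 -0.58] yaw -13.77 tilt [-0.21  0.04] t 17.275
s,q,z [265.21 489.18  94.48] F axis/perp/z [ 0.4 -7.5  2.4] M [ 0.29  1.53 -0.55] yaw -13.77 tilt [-0.21  0.04] t 17.325
s,q,z [265.22 489.19  94.49] F axis/perp/z [ 0.3 -7.1  0.9] M [ 0.35  1.56 -0.6 ] yaw -13.77 tilt [-0.21  0.04] t 17.375
```

>>> move_arm:
  targets:
    - [[0,-0.5,0],[0,0,-0.05],1]
    - [[0,-0.5,0],[0,0,-0.05],1]
    - [[0,-0.5,0],[0,0,-0.05],1]

```text
clock: 17.8
tcp_pos: [0.5401, 0.132, 0.0945]
orientation: [-0.001, 0.784, 0.621, -0.001]
wrist_force: [-8.5, 2.1, 0.4]
finger_gap: 0.0224
grip_force: 60.7
```

```bash
python3 -c "from h import *
for i in range(3): st();env.read_camera('top')"
```

```text
s,q,z [265.14 488.69  94.46] F axis/perp/z [-0.2 -8.7  0.4] M [ 0.27  1.56 -0.53] yaw -13.28 tilt [-0.22  0.03] t 17.8
s,q,z [265.11 488.68  94.45] F axis/perp/z [ 0.5 -7.2 -0.5] M [ 0.26  1.58 -0.56] yaw -13.28 tilt [-0.22  0.03] t 17.85
s,q,z [265.14 488.69  94.46] F axis/perp/z [ 0.1 -8.   1.8] M [ 0.26  1.57 -0.54] yaw -13.28 tilt [-0.22  0.03] t 17.9
```

>>> move_arm:
  targets:
    - [[0,0.6,0],[0,0,0.075],1]
    - [[0,0.6,0],[0,0,0.075],1]
    - [[0,0.6,0],[0,0,0.075],1]
    - [[0,0.6,0],[0,0,0.075],1]

```text
clock: 18.45
tcp_pos: [0.5408, 0.1319, 0.0945]
orientation: [-0.001, 0.788, 0.616, -0.001]
wrist_force: [-6.9, 2.1, 0.9]
finger_gap: 0.0223
grip_force: 60.7
```

```bash
python3 -c "from h import *
for i in range(4): st();env.read_camera('top')"
```

```text
s,q,z [265.22 489.42  94.48] F axis/perp/z [ 0.3 -7.2  0.9] M [ 0.28  1.43 -0.44] yaw -14.02 tilt [-0.2   0.03] t 18.45
s,q,z [265.21 489.42  94.49] F axis/perp/z [ 0.4 -6.8 -0.2] M [ 0.32  1.47 -0.49] yaw -14.02 tilt [-0.2   0.03] t 18.5
s,q,z [265.22 489.44  94.51] F axis/perp/z [ 0.9 -7.6  0.8] M [ 0.26  1.42 -0.49] yaw -14.01 tilt [-0.2   0.03] t 18.55
s,q,z [265.22 489.42  94.48] F axis/perp/z [-0.5 -8.7  1.2] M [ 0.29  1.46 -0.48] yaw -14.02 tilt [-0.2   0.04] t 18.6
```

>>> move_arm:
  targets:
    - [[0,0.1,0],[0,0,0.02],1]
    - [[0,0.1,0],[0,0,0.02],1]
    - [[0,0.1,0],[0,0,0.02],1]

```text
clock: 19.02
tcp_pos: [0.541, 0.1318, 0.0945]
orientation: [-0.001, 0.789, 0.614, -0.001]
wrist_force: [-7.1, 1.6, 0.0]
finger_gap: 0.0225
grip_force: 60.6
```

```bash
python3 -c "from h import *
for i in range(4): st();env.read_camera('top')"
```

```text
s,q,z [265.23 489.6   94.49] F axis/perp/z [-0.2 -7.3  0. ] M [ 0.28  1.45 -0.43] yaw -14.21 tilt [-0.19  0.03] t 19.025
s,q,z [265.23 489.58  94.5 ] F axis/perp/z [ 0.4 -7.8  1.5] M [ 0.36  1.45 -0.38] yaw -14.21 tilt [-0.19  0.03] t 19.075
s,q,z [265.24 489.6   94.52] F axis/perp/z [-0.3 -7.1  0.5] M [ 0.28  1.48 -0.47] yaw -14.21 tilt [-0.19  0.03] t 19.125
s,q,z [265.23 489.58  94.47] F axis/perp/z [-0.1 -6.8  0.7] M [ 0.23  1.48 -0.43] yaw -14.21 tilt [-0.2   0.03] t 19.175
```

>>> move_arm:
  targets:
    - [[-0.7,0,0],[0,0,0],1]
    - [[-1.4,0,0],[0,0,0],1]
    - [[-2,0,0],[0,0,0],1]
    - [[-2,0,0],[0,0,0],1]

```text
clock: 19.73
tcp_pos: [0.5408, 0.1312, 0.0946]
orientation: [-0.002, 0.789, 0.615, -0.0]
wrist_force: [-6.4, 6.8, 0.3]
finger_gap: 0.0224
grip_force: 60.6
```

```bash
python3 -c "from h import *
st()"
```

```text
s,q,z [264.56 489.57  94.59] F axis/perp/z [ 5.  -8.   0.3] M [ 1.21  1.31 -0.35] yaw -14.16 tilt [-0.15  0.19] t 19.725
```

>>> move_arm:
  targets:
    - [[1,0,0],[0,0,0],1]
    - [[2,0,0],[0,0,0],1]
    - [[3,0,0],[0,0,0],1]
    - [[4,0,0],[0,0,0],1]
    - [[4,0,0],[0,0,0],1]

```text
clock: 20.35
tcp_pos: [0.541, 0.1319, 0.0941]
orientation: [-0.0, 0.789, 0.614, -0.003]
wrist_force: [-7.4, -4.4, 0.8]
finger_gap: 0.0225
grip_force: 60.5
```

```bash
python3 -c "from h import *
st()"
```

```text
s,q,z [265.28 489.61  94.09] F axis/perp/z [-6.1 -6.   0.8] M [-0.91  1.61 -0.39] yaw -14.28 tilt [-0.26 -0.19] t 20.35
```

>>> move_arm:
  targets:
    - [[-1,0,0],[0,0,0],1]
    - [[-2,0,0],[0,0,0],1]
    - [[-2.4,0,0],[0,0,0],1]
    - [[-2.3,0,0],[0,0,0],1]
    - [[-2.3,0,0],[0,0,0],1]

```text
clock: 20.98
tcp_pos: [0.5409, 0.1318, 0.0943]
orientation: [-0.002, 0.789, 0.614, -0.001]
wrist_force: [-6.4, 2.6, -0.5]
finger_gap: 0.0223
grip_force: 60.5
```

>>> move_arm:
  targets:
    - [[0,0,0],[0,0,0],1]
    - [[0,0,0],[0,0,0],1]
    - [[0,0,0],[0,0,0],1]
    - [[0,0,0],[0,0,0],1]
    - [[0,0,0],[0,0,0],1]

```text
clock: 21.6
tcp_pos: [0.5409, 0.1318, 0.0943]
orientation: [-0.001, 0.789, 0.614, -0.001]
wrist_force: [-7.0, 3.3, -1.0]
finger_gap: 0.0225
grip_force: 60.5
```

>>> move_arm:
  targets:
    - [[0,0,0],[0,0,0],1]
    - [[0,0,0],[0,0,0],1]
    - [[0,0,0],[0,0,0],1]
    - [[0,0,0],[0,0,0],1]
    - [[0,0,0],[0,0,0],1]

```text
clock: 22.22
tcp_pos: [0.5409, 0.1318, 0.0943]
orientation: [-0.001, 0.789, 0.614, -0.001]
wrist_force: [-7.6, 3.5, 0.2]
finger_gap: 0.0223
grip_force: 60.5
```

```bash
python3 -c "from h import *
st();env.read_camera('top');st()"
```

```text
s,q,z [265.16 489.55  94.34] F axis/perp/z [ 1.5 -8.2  0.2] M [ 0.52  1.34 -0.44] yaw -14.2 tilt [-0.2   0.06] t 22.225
s,q,z [265.17 489.54  94.33] F axis/perp/z [ 0.7 -6.9 -0.1] M [ 0.52  1.34 -0.44] yaw -14.2 tilt [-0.2   0.06] t 22.275
```

>>> move_arm:
  targets:
    - [[0,-8,0],[0,0,0],1]
    - [[0,-25,0],[0,0,0],1]
    - [[0,-40,0],[0,0,0],1]
    - [[0,-45,-50],[0,0,0],1]
    - [[0,-45,-110],[0,0,0],1]

```text
clock: 22.9
tcp_pos: [0.4978, 0.1423, 0.2054]
orientation: [-0.0, 0.789, 0.614, -0.001]
wrist_force: [2.2, -0.2, -1.2]
finger_gap: 0.0225
grip_force: 60.3
```

Run:
```python
from h import *
go([.471,-.324,.2],6)
p=env.read_camera("top")
for n in("tray",):
  m=env.regions_of(n,p)[0]["mask"].astype(np.uint8)
  c=max(cv2.findContours(m,0,2)[0],key=cv2.contourArea);b=cv2.boxPoints(cv2.minAreaRect(c))
  E=p["extrinsics"];f=210/np.tan(np.radians(p["fovy"]/2));o=-E[:3,:3].T@E[:3,3]
  w=[]
  for u,v in b:
    d=E[:3,:3].T@np.array([(u-p["cx"])/f,-(v-p["cy"])/f,-1]);w.append(o+d*(.022-o[2])/d[2])
  w=np.array(w);print(np.round(w,3),w.mean(0)); print([np.degrees(np.arctan2(*(w[(i+1)%4]-w[i])[1::-1])) for i in range(4)])
```

```text
shift [-458.7   88.2    5.7] turn [-0.009  0.003 -2.017] t 22.9
[[ 0.537 -0.246  0.022]
 [ 0.564 -0.436  0.022]
 [ 0.412 -0.447  0.022]
 [ 0.387 -0.261  0.022]] [ 0.47469662 -0.34749527  0.022     ]
[np.float64(-81.97929151929682), np.float64(-175.79057507917568), np.float64(97.72098930892466), np.float64(5.819687430090975)]
```

>>> move_arm:
  targets:
    - [[-459,88,5],[0,0,-2.1],1]
    - [[-459,88,5],[0,0,-2.1],1]
    - [[-459,88,5],[0,0,-2.1],1]
    - [[-459,88,5],[0,0,-2.1],1]
    - [[-459,88,5],[0,0,-2.1],1]

```text
clock: 23.62
tcp_pos: [0.482, -0.1569, 0.2018]
orientation: [0.001, 0.664, 0.748, 0.0]
wrist_force: [1.3, 0.9, -1.7]
finger_gap: 0.0224
grip_force: 60.4
```

```bash
python3 -c "from h import *
go([.472,-.322,.1],7)"
```

```text
shift [-162.7  -29.7  101.9] turn [ 0.009  0.006 -0.019] t 23.62
```

>>> move_arm:
  targets:
    - [[-163,-30,60],[0,0,-0.02],1]
    - [[-163,-30,100],[0,0,-0.02],1]
    - [[-163,-30,100],[0,0,-0.02],1]
    - [[-163,-30,100],[0,0,-0.02],1]
    - [[-163,-30,100],[0,0,-0.02],1]

```text
clock: 24.25
tcp_pos: [0.4712, -0.32, 0.1013]
orientation: [-0.001, 0.663, 0.749, 0.0]
wrist_force: [-0.7, 0.2, -0.2]
finger_gap: 0.0224
grip_force: 60.4
```

>>> move_arm:
  targets:
    - [[0,0,0],[0,0,0],1]
    - [[0,0,0],[0,0,0],1]
    - [[0,0,0],[0,0,0],1]

```text
clock: 24.62
tcp_pos: [0.4722, -0.3196, 0.1027]
orientation: [0.001, 0.662, 0.749, 0.0]
wrist_force: [0.2, 0.9, -1.3]
finger_gap: 0.0222
grip_force: 60.4
```

Run:
```python
from h import *
t,r,s=pose()
p=env.read_camera("wrist");cv2.imwrite("pics/w8.png",p["pixels"][:,:,::-1])
print(t);go([.472,-.322,.015],7)
```

```text
[ 0.47222238 -0.3196269   0.10270646]
shift [-2.2 -0.4 87.5] turn [0.005 0.005 0.006] t 24.68
```

View pics/w8.png

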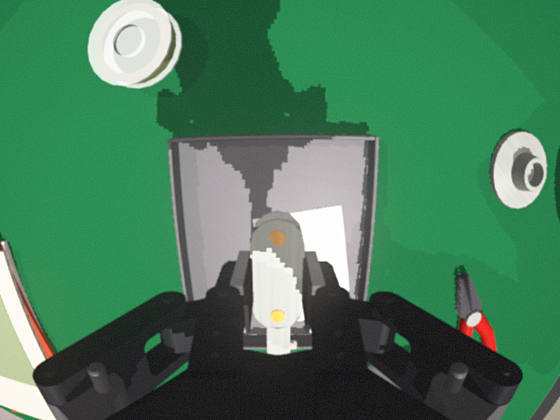

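Tray walls are at px x≈175 and 375, and the held gauge at px 278 is centred and parallel to them. I'll descend.

>>> move_arm:
  targets:
    - [[-2,0,40],[0,0,0],1]
    - [[-2,0,75],[0,0,0],1]
    - [[-2,0,85],[0,0,0],1]
    - [[-2,0,88],[0,0,0],1]
    - [[-2,0,88],[0,0,0],1]

```text
clock: 25.3
tcp_pos: [0.4726, -0.3228, 0.0149]
orientation: [0.001, 0.663, 0.749, 0.0]
wrist_force: [1.3, -0.2, -0.9]
finger_gap: 0.0225
grip_force: 60.4
```

>>> move_arm:
  targets:
    - [[0,0,0],[0,0,0],1]
    - [[0,0,0],[0,0,0],1]
    - [[0,0,0],[0,0,0],1]
    - [[0,0,0],[0,0,0],1]

```text
clock: 25.8
tcp_pos: [0.4719, -0.3223, 0.0139]
orientation: [0.0, 0.663, 0.749, 0.0]
wrist_force: [1.0, -1.0, -1.6]
finger_gap: 0.0221
grip_force: 60.4
```

>>> move_arm:
  targets:
    - [[0,0,2],[0,0,0],1]
    - [[0,0,4],[0,0,0],1]
    - [[0,0,6],[0,0,0],1]
    - [[0,0,7],[0,0,0],1]
    - [[0,0,7],[0,0,0],1]

```text
clock: 26.42
tcp_pos: [0.4717, -0.3221, 0.0066]
orientation: [-0.0, 0.663, 0.749, 0.0]
wrist_force: [0.0, -0.1, -0.2]
finger_gap: 0.0224
grip_force: 60.4
```

>>> move_arm:
  targets:
    - [[0,0,0.6],[0,0,0],1]
    - [[0,0,1.2],[0,0,0],1]
    - [[0,0,1.8],[0,0,0],1]
    - [[0,0,1.8],[0,0,0],1]

```text
clock: 26.92
tcp_pos: [0.4718, -0.3222, 0.0049]
orientation: [-0.0, 0.663, 0.749, 0.0]
wrist_force: [1.3, 0.0, -1.0]
finger_gap: 0.0222
grip_force: 60.4
```

>>> move_arm:
  targets:
    - [[0,0,0.4],[0,0,0],1]
    - [[0,0,0.8],[0,0,0],1]
    - [[0,0,0.8],[0,0,0],1]

```text
clock: 27.3
tcp_pos: [0.4718, -0.3222, 0.0046]
orientation: [0.0, 0.663, 0.749, 0.0]
wrist_force: [-0.9, 0.6, 5.0]
finger_gap: 0.0224
grip_force: 61.0
```

```bash
python3 -c "from h import *
st()"
```

```text
s,q,z [-191.47  538.33    4.59] F axis/perp/z [ 0.3 -1.   5. ] M [ 0.26  0.31 -0.01] yaw 7.0 tilt [ 0.01 -0.01] t 27.3
```

>>> move_arm:
  targets:
    - [[0,0,0.4],[0,0,0],1]
    - [[0,0,0.7],[0,0,0],1]
    - [[0,0,0.7],[0,0,0],1]

```text
clock: 27.68
tcp_pos: [0.4719, -0.3222, 0.0046]
orientation: [0.0, 0.663, 0.749, -0.0]
wrist_force: [-2.4, 2.9, 8.3]
finger_gap: 0.0224
grip_force: 61.7
```

```bash
python3 -c "from h import *
st()"
```

```text
s,q,z [-191.49  538.37    4.59] F axis/perp/z [ 2.2 -3.   8.3] M [0.49 0.64 0.03] yaw 7.0 tilt [ 0.02 -0.02] t 27.675
```

>>> move_arm:
  targets:
    - [[0,0,-0.8],[0,0,0],0.3]
    - [[0,0,-0.8],[0,0,0],0.1]
    - [[0,0,-0.8],[0,0,0],0.0]
    - [[0,0,-0.8],[0,0,0],0.0]
    - [[0,0,-10],[0,0,0],0.0]

```text
clock: 28.3
tcp_pos: [0.4712, -0.3217, 0.013]
orientation: [-0.001, 0.663, 0.749, 0.0]
wrist_force: [-0.3, 0.6, -0.3]
finger_gap: 0.0427
grip_force: 0.0
```

>>> move_arm:
  targets:
    - [[0,0,-30],[0,0,0],0]
    - [[0,0,-70],[0,0,0],0]
    - [[60,0,-130],[0,0,0],0]
    - [[120,0,-180],[0,0,0],0]
    - [[120,0,-180],[0,0,0],0]

```text
clock: 28.92
tcp_pos: [0.4573, -0.2017, 0.1965]
orientation: [0.001, 0.662, 0.749, 0.0]
wrist_force: [0.2, -0.3, -0.2]
finger_gap: 0.0431
grip_force: 0.0
```

Run:
```python
from h import *
st();p=env.read_camera("top");w=env.read_camera("wrist")
cv2.imwrite("pics/end.png",np.hstack([cv2.resize(p["pixels"][80:330,130:480,::-1],(440,314)),cv2.resize(w["pixels"][:,:,::-1],(360,314))]))
for n in("gauge_8_case","tooth_far","gauge_5"): print(n,[(np.round(d["centre"],3).tolist(),round(d["confidence"],2)) for d in env.landmark_of(n,p)[:4]])
```

```text
s,q,z [-78.6  493.62 196.49] F axis/perp/z [-0.2  0.2 -0.2] M [-0.08 -0.01 -0.02] yaw 7.04 tilt [ 0.15 -0.08] t 28.925
gauge_8_case [([0.678, 0.42, 0.007], 0.85), ([0.374, 0.403, 0.005], 0.58)]
tooth_far [([0.385, 0.324, 0.008], 0.84), ([0.69, 0.346, 0.01], 0.63)]
gauge_5 [([0.672, 0.422, 0.001], 0.84), ([0.527, -0.021, -0.001], 0.73), ([0.374, 0.405, -0.002], 0.7)]
```

View pics/end.png

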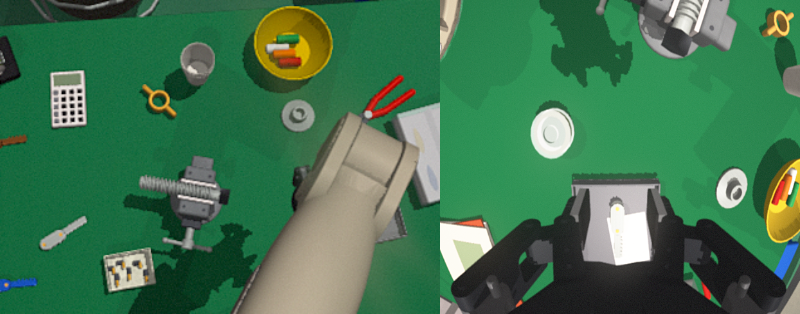

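The gauge lies flat inside the tray (wrist view at about px (617,215)), the other gauge has not moved, and the arm is clear.

```bash
python3 -c "from h import *
print(env.hand_in())"
```

```text
the job is handed in; nothing more can be done
None
```

I checked the thread with the 8 mm gauge: pressed at about 7 N for over a second, it seated and lay flat along the spindle as far as position and force readings show. I then laid it flat in the tray and let go, and handed the job in at about 29 s; no verdict came back.

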